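Clamp the sleeve and hold the inspection mirror on its mark

ROBOT

A 7-joint arm with a two-finger parallel gripper is mounted at the origin on the work surface. World frame = base frame: x ahead of the robot, y to its left, z up, the work surface at z = 0. Lengths are in mm, angles in rad, forces in N, time in s.
With the tool pointing down it reaches from about 400 to 925 mm from the base axis. Payload 4.1 kg.
Tool frame: the origin (TCP) lies midway between the tips of the shut fingers; the grasp point (between the pads) lies 19 mm behind it (ctrl.grip_point_offset is the distance from the TCP to the grasp point, in mm); z points along the fingers, y is the direction in which the jaws open and shut (so a half turn about z gives the same grasp; the last joint's range is limited). The gripper opens to 85 mm and grips with 20 to 120 N. Pads are 22 mm wide; open, the fingers measure 114 mm over their backs; the gripper's body (76 mm by 85 mm) begins 54 mm behind the grasp point. The pads swing forward as they close: fully open they stand 13 mm farther back than shut.
Start: joints at [1.098, 0.398, 0.045, 1.537, -0.019, 1.207, -0.051], TCP at [237.39, -605.136, 231.347] pointing down, gripper open.
Joint ranges: [-2.82, 2.82], [-0.49, 2.23], [-1.37, 1.46], [0, 2.46], [-1.36, 4.5], [0.23, 2], [-2.94, 2.94]. Speed limits (rad/s): [2.57, 2.57, 3.14, 3.14, 3.14, 3.14, 3.14].

INTERFACE

Orientations are given as [roll, pitch, yaw] about the fixed x, y, z axes, in that order (R = Rz(yaw) Ry(pitch) Rx(roll)).
In Python, from plant import ctrl gives the robot as it stands. Calls block until the motion is done:
- ctrl.goto(position, orientation): joint-space move of the TCP to a pose.
- ctrl.servo_line(position, rotation=None, rate=150, threshold=None): straight line of the TCP; rotation=None keeps the orientation; rate is the mean speed in mm/s. With threshold (N) it stops when the force on the tool has changed by that much, and returns True; else False.
- ctrl.movej(angles): joint-space move.
- ctrl.set_gripper(opening, effort=None): finger opening in mm; effort is the grip in N (None keeps the last); returns when the fingers have stopped.
- ctrl.sleep(seconds).
- ctrl.inverse_kinematics(position, orientation): joint angles nearest the present ones, or None.
- ctrl.get_state(): the state.
- ctrl.capture(name): name is "scene" or "top"; returns the picture (420x560x3 uint8, red, green, blue); there is no depth.
- ctrl.camera_model(name): a dict with "mtx" (3x3 intrinsics, pixels), "k1" (the pictures are not rectified: a ray, as slopes to the right and down, at radius r is drawn at 1 + k1 r^2 times it, then the intrinsics apply), "R" (3x3) and "t" (3): a world point X has camera coordinates R X + t. Camera axes: x right, y down, z forward; pixel columns grow to the right and rows downward; lengths in mm; the calibration is good to about 2 mm. A picture is of the moment at which its call begins. camera_model takes no time and is no camera call.
A pose or a line that the arm cannot do raises ctrl.PlanningError and nothing moves.
- ctrl.hand_in(): hands the job in, once; it reports no verdict.
The state is a dict: "time_s": time; "joint_pos": joint angles; "joint_velocities": joint speeds; "effort": joint torques, N m; "tcp_pos": TCP position; "tcp_rot": TCP orientation; "wrist_force": force on the tool from outside, world axes, zero at the start; "ft_torque": the same for the moment, N m; "width": finger opening in mm.
Only numpy, scipy, OpenCV 4.12 (cv2) and the standard library are available. Lean on these libraries where they do the work, as an engineer would, in place of code of your own. Each camera call takes 0.05 s, during which the arm holds its last target. There are 200 camera calls.

TASK

Swing the clamp lever on the socket block fully shut over the steel sleeve. Then turn the sprung swivel mirror by its pin until the inspection camera's aiming beam, reflected by the mirror, falls centrally on the sleeve that carries the dark ring mark, and finish still holding the mirror steady at that angle, because it springs back when let go. Leave the sleeve standing in its socket and everything else on the bench where it is.

Things in the scene. Friction and masses are not known exactly. Their poses are not given: they have to be found in the camera images.
- clamp (a joint): clamp lever angle, rad: 0 = shut, lying level over the sleeve; grows as it opens, about 1.57 = standing straight up, 1.8 = end stop. Starts open at 1.2 to 1.7. A stiff hinge: it stays where it is left (1 to 2 N at its end moves it).
- clamp_hinge (a point): centre of the clamp lever's level hinge pin, on two uprights at one end of the socket block, 110 mm above the bench. Its axes turn with the lever: y lies along the hinge pin; the lever runs from here along its own -x, so with the lever shut -x is level and points over the sleeve (roughly towards the robot); its z is the lever's upper (outer) side, the side to push on to shut it.
- clamp_tip (a point): middle of the free end of the clamp lever, 125 mm from the hinge (axes as clamp_hinge). The lever is a flat steel bar 10 mm thick and 16 mm wide, its last 40 mm a black grip 22 mm wide. The block below is 110 x 70 x 40 mm, sleeve in its middle 45 mm from the hinge; the uprights reach 120 mm high beside the lever.
- mark (a point): centre of the dark ring mark, on the axis of the loose steel sleeve (diameter 36 mm, 90 mm tall, 0.5 kg) that stands 25 mm deep in the socket block's bore. The ring goes all round, 75 mm above the bench; the sleeve's top is 105 mm above the bench, just under the shut lever.
- pivot (a point): on the vertical swivel axis of the mirror, 75 mm above the bench, in the mirror's face (64 x 64 mm, upright, spanning 47 to 111 mm above the bench). The fixed stand (base plate 290 x 60 x 12 mm) carries mirror and camera; x points from pivot to the camera lens.
- lens (a point): lens of the inspection camera (grey box 50 x 44 x 50 mm on the stand), 150 mm from pivot, looking level at it. It sends a thin red aiming beam to pivot.
- swivel (a joint): mirror angle, rad: 0 = facing the camera squarely (spring rest, the start), positive = counter-clockwise seen from above; stops at +-1.4. A centring spring of 0.3 N m per rad returns it (about 3 N at the pin at 0.8 rad). The reflected beam turns twice this angle from the direction of the lens, so the mirror must face midway between lens and mark.
- pin (a point): middle of the exposed upright handle pin of the mirror: round, diameter 14 mm, free from 65 to 117 mm above the bench (this point 97 mm), 85 mm straight behind the mirror face, on a level crank bar (10 mm wide, top 65 mm above the bench) that turns with the mirror.
- beam_end (a point): point on the reflected aiming beam 200 mm from pivot, 75 mm above the bench; its x axis points along the beam away from the mirror. The beam (thin red line, drawn 200 mm long, but reaching on beyond that) touches nothing.
- comparator_mid (a point): bystander: round black and steel gauge, diameter 64, height 100 mm; centre half-way up. It and the socket block stand on opposite sides of the mirror, either way round.
- caliper_mid (a point): bystander: digital caliper lying flat, 200 mm long, centre.
- micrometer_mid (a point): bystander: micrometer on a round stand, base diameter 84, height 131 mm; point 60 mm above the bench.
- bush_a_mid (a point): bystander: small brass flanged bush, diameter 32, height 30 mm; centre.
- bush_b_mid (a point): bystander: a second such bush; centre.
- driver_grip (a point): bystander: screwdriver lying on the bench; middle of its handle.
Not all that is in view belongs to the job. What is shaped like the part that bears mark but brown or orange is not meant.

How it is judged:
By the outcome, as a careful person would: the job done as asked, in the order asked, and still so for the second after the job is handed in, while the arm keeps its last pose, push and grip.
It also fails if it takes over 54 s, if anything falls off the work surface, if the arm or the gripper's body presses on something with over 40 N, if the wrist force passes 120 N, or if a joint passes its speed limit or range.

## Working session

There is one attempt and no reset: what is moved stays moved. The work goes in short steps, each a Python script; the robot and the scene stay as the last script left them, time stands still between calls to the robot, and variables do not carry over. Pictures are saved under pics/ and viewed, about 8 in all and at most 12, crops included, and the job is handed in when it is done.

```bash
mkdir -p pics; ls; python3 - <<'E'
from plant import ctrl
import cv2,numpy as np
for n in("scene","top"):
    im=ctrl.capture(n); cv2.imwrite(f"pics/{n}0.png",im[:,:,::-1])
    m=ctrl.camera_model(n); print(n,np.round(m["mtx"],1).tolist(),m["k1"],np.round(m["R"],3).tolist(),np.round(m["t"],1), np.round(-np.array(m["R"]).T@np.array(m["t"])))
print(ctrl.get_state())
a=cv2.imread("pics/top0.png");cv2.imwrite("pics/top0b.png",cv2.resize(a,(800,600),interpolation=cv2.INTER_CUBIC))
a=cv2.imread("pics/scene0.png");cv2.imwrite("pics/scene0b.png",cv2.resize(a,(800,600),interpolation=cv2.INTER_CUBIC))
E
```

```text
pics
scene [[539.3, 0.0, 283.3], [0.0, 539.3, 210.7], [0.0, 0.0, 1.0]] 0.03625786328568538 [[-0.701, 0.713, 0.003], [0.556, 0.549, -0.624], [-0.447, -0.436, -0.781]] [ 384.3 -248.  1865.6] [1241.  676. 1301.]
top [[451.0, 0.0, 270.0], [0.0, 451.0, 216.4], [0.0, 0.0, 1.0]] -0.08517941739616348 [[-0.108, -0.994, -0.006], [-0.969, 0.107, -0.225], [0.224, -0.018, -0.974]] [  33.   576.7 1254.2] [ 281.   -6. 1352.]
{'time_s': 0.1, 'joint_pos': array([ 1.0980336 ,  0.39911183,  0.0450628 ,  1.53774454, -0.01868878,
        1.20688338, -0.05069263]), 'joint_velocities': array([ 4.00405834e-04, -1.72176666e-03, -1.04443440e-03, -4.17181456e-03,
       -6.81251648e-04, -1.28984979e-06,  9.43098759e-04]), 'effort': array([ 3.71978604e-03, -4.76267803e+01,  1.37050252e+00, -2.54950815e+01,
        1.20360078e-02,  5.04252370e-03,  4.53856984e-06]), 'tcp_pos': array([ 237.13022902, -604.60213212,  230.37609551]), 'tcp_rot': array([-3.13987267e+00,  1.40471613e-04,  3.73862014e-01]), 'wrist_force': array([-0.08248467,  0.27926614,  0.17387864]), 'ft_torque': array([-0.00090138, -0.05555874,  0.02767784]), 'width': 85.13664031276346}
```

View pics/top0b.png

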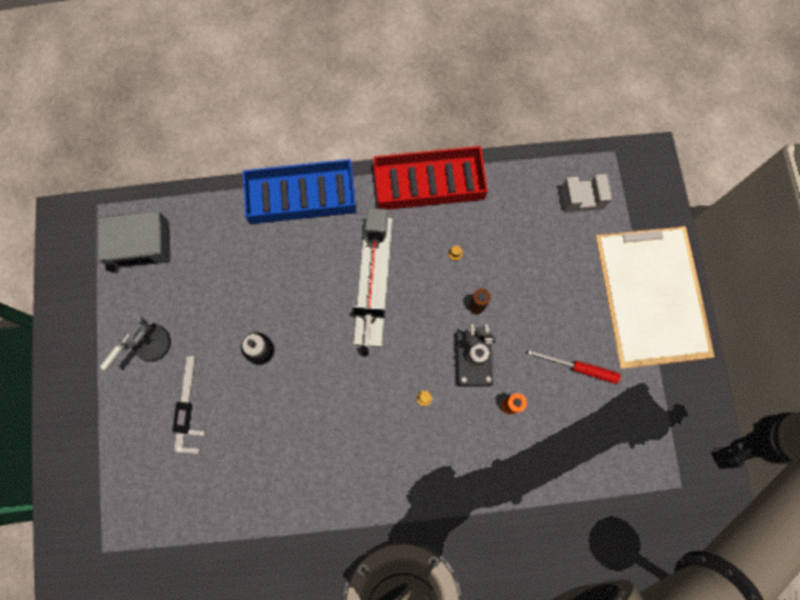

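View pics/scene0b.png

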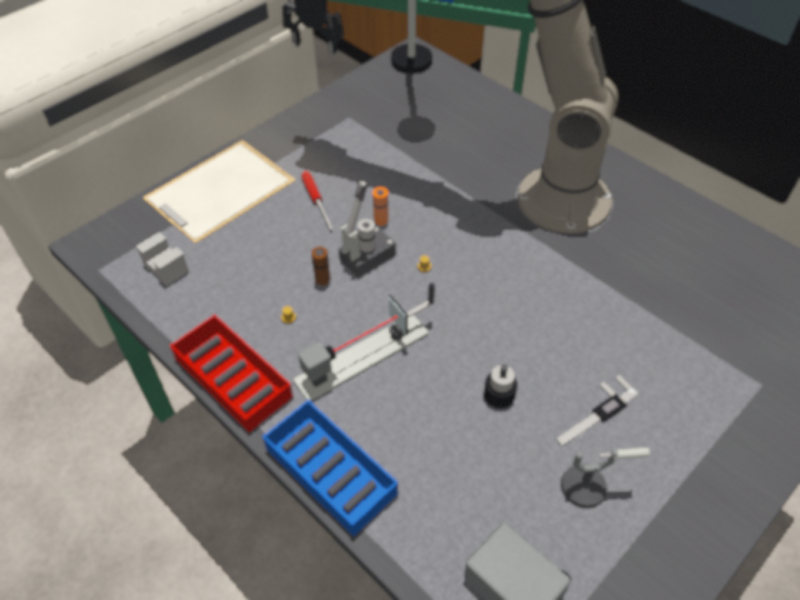

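Top view (800×600): the socket block with the steel sleeve is at (480,353), the brown sleeve at (481,299), the orange sleeve at (516,402) and the comparator, also steel on top, at (257,347). By the description I choose the steel one in the block, with the mirror at (368,313) and the pin at (364,350). I'll check that in a close crop.

```bash
python3 - <<'E'
import cv2,numpy as np
a=cv2.imread("pics/top0.png");b=cv2.imread("pics/scene0.png")
# top crop cols 235-375 rows 140-290 ; scene crop cols 200-320 rows 120-270
c1=cv2.resize(a[140:290,240:370],None,fx=4,fy=4,interpolation=cv2.INTER_CUBIC)[:600,:400]
c1=cv2.resize(a[145:290,240:375],(400,430),interpolation=cv2.INTER_CUBIC)
c2=cv2.resize(b[120:265,200:335],(400,430),interpolation=cv2.INTER_CUBIC)
cv2.imwrite("pics/crop1.png",np.hstack([c1,c2]))
E
```

```text
(no output)
```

View pics/crop1.png

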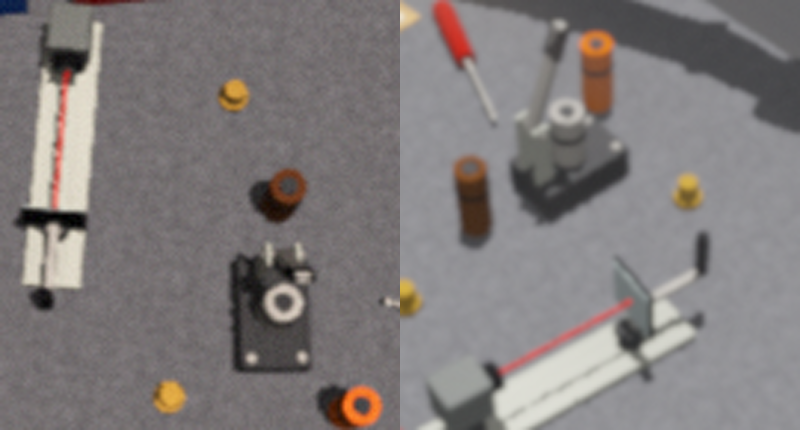

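The crop confirms it. The steel sleeve with the ring sits in the block under a nearly upright lever (tip at scene crop (558,28)). The beam runs along the stand to the mirror, and the pin is at top crop (41,298). Next I turn these into positions.

```bash
cat > h.py <<'E'
from plant import ctrl
import cv2,numpy as np
def ray(n,px):
    m=ctrl.camera_model(n);K=np.array(m["mtx"]);R=np.array(m["R"]);t=np.array(m["t"])
    d=np.array([(px[0]-K[0,2])/K[0,0],(px[1]-K[1,2])/K[1,1]]);u=d.copy()
    for _ in range(20): u=d/(1+m["k1"]*(u@u))
    v=R.T@np.array([*u,1]);return -R.T@t,v/np.linalg.norm(v)
def onz(n,px,z):
    o,v=ray(n,px);return o+v*(z-o[2])/v[2]
def tri(p1,p2):
    A=np.zeros((3,3));b=np.zeros(3)
    for n,p in(("top",p1),("scene",p2)):
        o,v=ray(n,p);M=np.eye(3)-np.outer(v,v);A+=M;b+=M@o
    return np.linalg.solve(A,b)
def proj(n,X):
    m=ctrl.camera_model(n);K=np.array(m["mtx"]);c=np.array(m["R"])@X+np.array(m["t"])
    u=c[:2]/c[2];u=u*(1+m["k1"]*(u@u));return u*[K[0,0],K[1,1]]+[K[0,2],K[1,2]]
def red(n,im,box):
    x0,y0,x1,y1=box;c=im[y0:y1,x0:x1].astype(int)
    w=np.clip(c[...,0]-np.maximum(c[...,1],c[...,2])-25,0,None)
    yy,xx=np.nonzero(w);return np.c_[xx+x0,yy+y0],w[yy,xx]
E
python3 - <<'E'
from h import *
np.set_printoptions(precision=1,suppress=True)
s=135/400
T=lambda x,y:(240+x*s-.33,145+y*s-.33); S=lambda x,y:(200+(x-400)*s-.33,120+y*s-.33)
print("sleeve top",onz("top",T(283,302),105),onz("scene",S(566,110),105),tri(T(283,302),S(566,110)))
print("pin top",onz("top",T(41,298),117),onz("scene",S(703,237),117),tri(T(41,298),S(703,237)))
print("tip",tri(T(303,272),S(559,26)))
print("uprights top",onz("top",T(269,247),120),onz("top",T(296,250),120))
print("screws",onz("top",T(252,357),42),onz("top",T(303,357),42))
print("brown top", onz("top",T(290,185),90),onz("scene",S(471,163),90),"orange",onz("top",T(362,405),90))
print("bushes",onz("top",T(170,395),30),onz("top",T(235,93),30))
for n,f,box in(("top","pics/top0.png",(253,163,275,220)),("scene","pics/scene0.png",(225,215,290,255))):
    im=cv2.imread(f)[...,::-1];p,w=red(n,im,box)
    q=np.array([onz(n,x,75)[:2] for x in p])
    vx,vy,x0,y0=cv2.fitLine(q[w>30].astype(np.float32),cv2.DIST_HUBER,0,.01,.01).ravel()
    d=np.array([vx,vy]);t=(q-[x0,y0])@d;print(n,len(q),"dir",np.degrees(np.arctan2(vy,vx)),[x0,y0]+d*t.min(),[x0,y0]+d*t.max(),t.max()-t.min())
print("mirror top ends",onz("top",T(22,217),111),onz("top",T(86,220),111))
E
```

```text
sleeve top [ 461.6 -201.3  105. ] [ 464.4 -202.1  105. ] [ 462.6 -202.6  102.9]
pin top [488.5  25.1 117. ] [497.  24. 117.] [491.4  22.9 110.5]
tip [ 467.8 -202.8  224.4]
uprights top [ 512.7 -193.1  120. ] [ 507.1 -218.1  120. ]
screws [ 419.9 -173.2   42. ] [ 414.3 -223.2   42. ]
brown top [ 577.2 -226.6   90. ] [ 575.3 -227.7   90. ] orange [ 358.2 -264.3   90. ]
bushes [392.9 -89.4  30. ] [ 695.  -194.4   30. ]
top 145 dir -10.889904 [582.7   4.4] [724.7 -22.9] 144.62709172691876
scene 168 dir -10.66225 [576.8   6.1] [725.8 -22. ] 151.58682686111365
mirror top ends [569.2  35.4 111. ] [559.6 -24.9 111. ]
```

Positions:

| Thing | Estimate |
|---|---|
| Mark | about (462.7, -202) |
| Hinge | about (507.4, -207, 110), lever at about 1.24 rad |
| Pivot | about (578, 6), lens direction -10.8° |
| Pin | about (494.7, 22) |

Required swivel is about -54°. First I push the lever along its arc with shut fingers.

```bash
cat >> h.py <<'E'
yb=-0.111; H=np.array([507.4,-207.,110.]); U=np.array([-np.cos(yb),-np.sin(yb),0]); Z=np.array([0,0,1.])
def tcp(th,r=105,hw=11,off=5):
    c,s=np.cos(th),np.sin(th); return H+U*(r*c-off*s-hw)+Z*(r*s+off*c)
E
python3 - <<'E'
from h import *
np.set_printoptions(precision=2,suppress=True)
o=[np.pi,0,yb]
ctrl.set_gripper(0,40)
p=tcp(1.5)
try: ctrl.goto(p+[0,0,110],o)
except ctrl.PlanningError as e:
    print(e); o=[np.pi,0,yb+np.pi]; ctrl.goto(p+[0,0,110],o)
print(ctrl.servo_line(p,threshold=8,rate=200))
for th in np.arange(1.38,0.1,-.16):
    hit=ctrl.servo_line(tcp(th),rate=90,threshold=25)
    s=ctrl.get_state();print(round(th,2),s["wrist_force"],hit,s["time_s"])
    if hit:break
cv2.imwrite("pics/t1.png",ctrl.capture("top")[...,::-1]);cv2.imwrite("pics/s1.png",ctrl.capture("scene")[...,::-1])
E
```

```text
False
1.38 [ 0.3  -0.63  1.02] False 3.6583
1.22 [ 0.48 -0.18 -0.11] False 3.9917
1.06 [-0.06  0.45  0.  ] False 4.325
0.9 [ 0.28 -0.71 -0.18] False 4.6583
0.74 [0.15 0.03 0.62] False 4.9917
0.58 [-0.17  0.63 -1.18] False 5.325
0.42 [0.55 0.02 0.3 ] False 5.6583
0.26 [-0.21 -0.27  0.11] False 5.9917
```

```bash
python3 - <<'E'
import cv2,numpy as np
a=cv2.imread("pics/t1.png");b=cv2.imread("pics/s1.png")
cv2.imwrite("pics/crop2.png",np.hstack([cv2.resize(a[170:290,290:400],(400,436),interpolation=2),cv2.resize(b[90:210,200:310],(400,436),interpolation=2)]))
E
```

```text
(no output)
```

View pics/crop2.png

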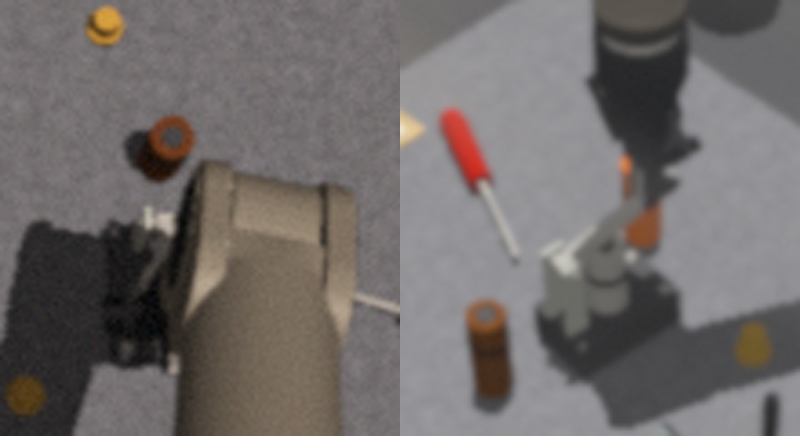

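The lever is following the fingers and is mostly down, with the grip under the fingertips in the scene crop at (640,190). I continue to shut, with a force stop.

```bash
python3 - <<'E'
from h import *
np.set_printoptions(precision=2,suppress=True)
for th in (.12,.03,-.15):
    hit=ctrl.servo_line(tcp(th),rate=40,threshold=14)
    s=ctrl.get_state();print(th,s["wrist_force"],hit,s["tcp_pos"],s["time_s"])
    if hit:break
ctrl.sleep(.2);print(ctrl.get_state()["wrist_force"])
p=ctrl.get_state()["tcp_pos"]
ctrl.servo_line(p+[0,0,120],rate=250)
# towards pin, out of the way, open
ctrl.set_gripper(45,60)
psi=np.radians(-10.8)
ctrl.goto([494.7,22,220],[np.pi,0,psi])
print(ctrl.get_state()["time_s"],ctrl.get_state()["joint_pos"])
cv2.imwrite("pics/t2.png",ctrl.capture("top")[...,::-1]);cv2.imwrite("pics/s2.png",ctrl.capture("scene")[...,::-1])
a=cv2.imread("pics/t2.png");b=cv2.imread("pics/s2.png")
cv2.imwrite("pics/crop3.png",np.hstack([cv2.resize(a[145:290,240:375],(400,430),interpolation=2),cv2.resize(b[120:265,200:335],(400,430),interpolation=2)]))
E
```

```text
0.12 [ 0.8  -0.51 -0.28] False [ 414.95 -196.6   127.2 ] 6.6083
0.03 [ 0.29  0.32 -0.94] False [ 413.81 -196.47  117.76] 6.9917
-0.15 [-2.06  1.41  9.93] True [ 414.63 -196.8   115.39] 7.2583
[-1.8   0.72  8.72]
9.5167 [ 0.23  0.15 -0.39  1.9   0.06  1.11 -1.95]
```

View pics/crop3.png

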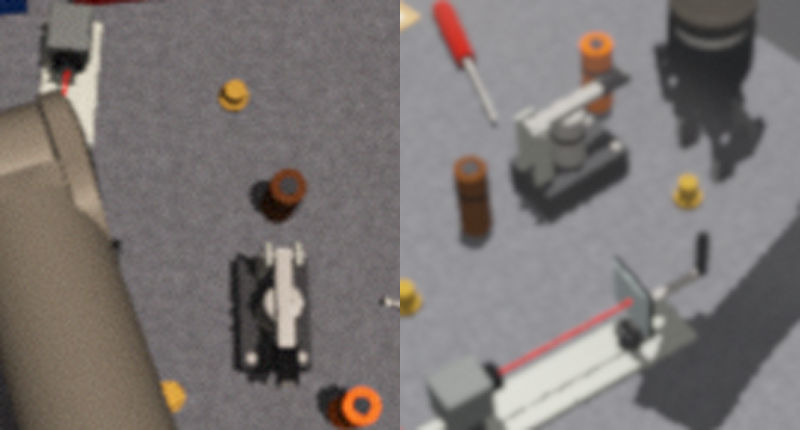

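The lever is level over the sleeve, contact at z = 115.4 against the 115 expected, and the sleeve is still standing. Next I check IK along the mirror arc, then grip the pin and turn it.

```bash
cat >> h.py <<'E'
PV=np.array([578.2,6.]); PSI=np.radians(-10.8); RP=85.
def pinpose(phi,z=78,k=0):
    a=PSI+phi; p=PV-RP*np.array([np.cos(a),np.sin(a)]); return [p[0],p[1],z],[np.pi,0,a+k*np.pi]
E
python3 - <<'E'
from h import *
np.set_printoptions(precision=2,suppress=True)
for k in(0,1):
    print(k)
    for f in(0,-.4,-.8,-1.0):
        print(f,ctrl.inverse_kinematics(*pinpose(f,k=k)))
E
```

```text
0
0 [ 0.19  0.32 -0.37  2.05  0.16  0.8  -2.04]
-0.4 [ 0.12  0.35 -0.36  2.01  0.17  0.81 -2.5 ]
-0.8 [ 0.04  0.38 -0.32  1.95  0.16  0.83 -2.93]
-1.0 [-0.59  0.43  0.45  1.93 -0.25  0.83 -2.77]
1
0 [ 0.68  0.47 -0.99  2.04  0.5   0.9   0.8 ]
-0.4 [ 0.41  0.41 -0.72  2.01  0.36  0.86  0.47]
-0.8 [ 0.33  0.44 -0.69  1.94  0.36  0.88  0.04]
-1.0 [ 0.29  0.46 -0.66  1.91  0.36  0.89 -0.16]
```

Use k=1 (half turn), which stays well inside the range of the last joint.

```bash
python3 - <<'E'
from h import *
np.set_printoptions(precision=3,suppress=True)
ctrl.goto(*pinpose(0,z=200,k=1))
hit=ctrl.servo_line(pinpose(0,k=1)[0],rate=120,threshold=6)
s=ctrl.get_state();print(hit,s["tcp_pos"],s["wrist_force"])
if not hit:
    ctrl.set_gripper(0,60)
    s=ctrl.get_state();print("w",s["width"],s["wrist_force"],s["ft_torque"],s["time_s"])
    if 11<s["width"]<17:
        for f in np.linspace(0,-.944,8)[1:]:
            p,o=pinpose(f,k=1)
            hit=ctrl.servo_line(p,o,rate=60,threshold=30)
            s=ctrl.get_state();print(round(f,2),hit,s["wrist_force"],s["width"],s["time_s"])
            if hit:break
cv2.imwrite("pics/t3.png",ctrl.capture("top")[...,::-1]);cv2.imwrite("pics/s3.png",ctrl.capture("scene")[...,::-1])
a=cv2.imread("pics/t3.png");b=cv2.imread("pics/s3.png")
cv2.imwrite("pics/crop4.png",np.hstack([cv2.resize(a[145:290,240:375],(400,430),interpolation=2),cv2.resize(b[120:265,200:335],(400,430),interpolation=2)]))
E
```

```text
False [495.381  22.062  78.67 ] [0.562 0.092 0.024]
w 12.445425624290758 [-0.86  -0.382  4.822] [-0.083  0.198 -0.024] 13.7583
-0.13 False [-0.041  0.931  4.795] 12.494443331933752 14.1
-0.27 False [ 0.326 -0.722  6.585] 12.690624841999263 14.4417
-0.4 False [ 0.483 -2.399  7.489] 12.800112136438875 14.7833
-0.54 False [ 0.173 -2.294  7.986] 12.666579959082616 15.125
-0.67 False [ 0.489 -3.54   7.875] 12.655748083742377 15.4667
-0.81 False [-0.419 -4.112  9.555] 12.380841495309804 15.8083
-0.94 False [-1.702 -4.999 10.233] 12.60214478978396 16.15
```

View pics/crop4.png

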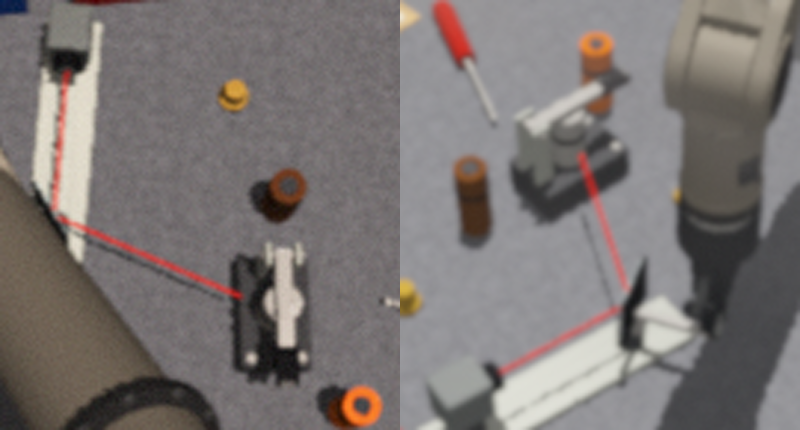

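```bash
cat >> h.py <<'E'
def beam(n,im,box,mark,z=75):
    p,w=red(n,im,box); q=np.array([onz(n,x,z)[:2] for x in p])[w>15]
    # drop points on the camera->pivot leg
    vx,vy,x0,y0=cv2.fitLine(q.astype(np.float32),cv2.DIST_HUBER,0,.01,.01).ravel()
    d=np.array([vx,vy]);d*=np.sign(d@[-.5,-.87]);t=(q-[x0,y0])@d;e=(q-[x0,y0])@[-d[1],d[0]]
    m=np.array(mark)-[x0,y0]
    return len(q),np.degrees(np.arctan2(d[1],d[0])),e.std(),[x0,y0]+d*t.min(),[x0,y0]+d*t.max(),d[0]*m[1]-d[1]*m[0]
BT=(264,219,323,247); BS=(255,170,274,215)
E
python3 - <<'E'
from h import *
np.set_printoptions(precision=1,suppress=True)
M={}
for n,c,f in(("top",(335.3,246.6),"pics/top0.png"),("scene",(255.7,156.8),"pics/scene0.png")):
    g=cv2.cvtColor(cv2.imread(f),cv2.COLOR_BGR2GRAY);x0,y0=int(c[0])-9,int(c[1])-9
    print(g[y0:y0+19,x0:x0+19])
for n,f,b in(("top","pics/t3.png",BT),("scene","pics/s3.png",BS)):
    print(n,*beam(n,cv2.imread(f)[...,::-1],b,{"top":(461.6,-201.3),"scene":(464.4,-202.1)}[n]))
E
```

```text
[[ 43  57  64  69  71  71  76  67  52  36  21  12  33  93 155 173 173 168
  139]
 [ 37  53  57  64  71  72  78  70  67  52  41  28  28  73 125 156 162 151
  119]
 [ 32  38  49  59  71  73  68  71  71  76  72  57  43  74 121 155 160 140
  115]
 [ 30  32  51  61  69  69  76  87 108 122 118 100  83  84 107 123 125 117
  113]
 [ 25  23  36  49  60  77 108 127 163 179 178 167 140 115  86  79  83  85
  101]
 [ 25  27  29  41  76 115 156 179 193 197 197 191 184 165 120  82  71  71
  100]
 [ 22  23  32  65 130 173 186 184 178 175 174 184 191 191 157 112  72  73
  100]
 [ 24  27  39  97 162 188 176 140 109 100 111 140 171 191 182 141  89  73
   98]
 [ 23  22  53 123 178 186 149  94  76  69  71  91 130 176 189 165 113  78
   89]
 [ 25  30  62 132 182 189 144  88  68  70  70  72 112 167 199 187 132  84
   92]
 [ 25  39  71 130 183 188 150  97  74  70  69  75 114 174 197 194 136  90
   87]
 [ 37  34  64 116 170 193 171 124  91  73  76  91 143 188 200 173 114  76
   86]
 [ 39  39  48  94 157 192 189 168 130 102 104 131 174 198 194 151  97  74
   91]
 [ 41  45  41  68 122 171 193 194 176 155 162 1
[... 1455 characters left out ...]
54 163 180 188 182 164 151 148
  135]
 [116 119 134 142 144 154 171 182 183 177 175 176 179 174 161 148 153 160
  147]
 [121 137 153 152 139 129 138 153 159 163 164 164 157 144 131 128 140 148
  136]
 [143 162 173 164 138 114 110 118 125 132 136 133 125 116 109 109 118 123
  117]
 [164 173 170 153 125 103 100 103 106 110 111 111 106 103 100  98 101 106
  106]
 [167 161 151 131 108  94  96 100 103 105 105 103 103 100  96  91  92 100
  105]
 [148 141 136 120 101  87  89  95 100 102 103 102 101  97  89  82  86  98
  103]]
top 161 -120.39598 2.1671416270987334 [567.  -10.7] [ 475.6 -166.5] 5.503209514606191
scene 122 -120.330055 2.8129207834261196 [561.4 -25.6] [ 477.3 -169.3] 5.4599834561114875
```

Both views agree: the beam passes 5.5 mm to one side of the mark axis, so the mirror needs about +0.0125 rad. I correct and remeasure.

```bash
python3 - <<'E'
from h import *
np.set_printoptions(precision=1,suppress=True)
mk={n:onz(n,p,105)[:2] for n,p in(("top",(335.5,246.5)),("scene",(255.9,157.0)))};print(mk)
def meas(N=4):
    r=[]
    for n,b in(("top",BT),("scene",BS)):
        im=np.mean([ctrl.capture(n).astype(float) for _ in range(N)],0)
        cv2.imwrite(f"pics/{n}_f.png",im[...,::-1]); v=beam(n,im,b,mk[n]);print(n,*v);r.append(v[-1])
    return np.mean(r)
phi=-.944
for i in range(3):
    ctrl.sleep(.3); e=meas(); print(phi,"offset",e)
    if abs(e)<1: break
    phi+=e/238/2; p,o=pinpose(phi,k=1); ctrl.servo_line(p,o,rate=20)
s=ctrl.get_state();print(s["time_s"],s["wrist_force"],s["width"],s["joint_velocities"])
a=cv2.imread("pics/top_f.png");b=cv2.imread("pics/scene_f.png")
cv2.imwrite("pics/crop5.png",np.hstack([cv2.resize(a[205:285,310:385],(400,427),interpolation=2),cv2.resize(b[120:220,230:324],(400,427),interpolation=2)]))
E
```

```text
{'top': array([ 461.7, -202.2]), 'scene': array([ 464.6, -201.1])}
top 164 -120.11081 2.21318608739642 [567.  -10.7] [ 476.4 -166.9] 5.045355037693156
scene 123 -120.2917 2.7907645700051873 [561.3 -25.6] [ 476.9 -170. ] 5.004380746541791
-0.944 offset 5.024867892117474
top 161 -118.854355 2.1742779967664543 [567.5 -11.1] [ 480.1 -169.6] -0.35049911949114687
scene 126 -118.84231 2.8221947652462926 [563.7 -22.9] [ 482.8 -169.6] -0.8161240094651632
-0.9334435548484926 offset -0.583311564478155
17.9 [-1.3 -3.7  9.8] 12.1201861604932 [-0. -0. -0.  0.  0. -0.  0.][ WARN:0@5.296] global loadsave.cpp:1063 imwrite_ Unsupported depth image for selected encoder is fallbacked to CV_8U.
```

View pics/crop5.png

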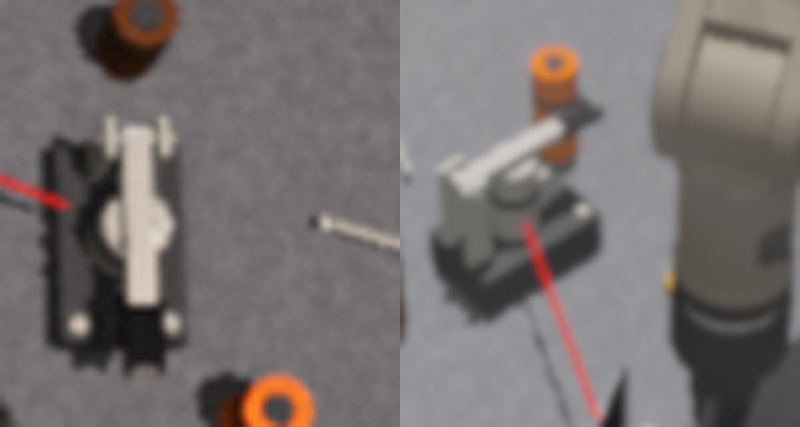

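The crop shows the lever level over the sleeve and the sleeve upright and unmoved. The extended beam runs through the sleeve's middle, -0.4 and -0.8 mm off in the two views. I check for drift and hand in.

```bash
python3 - <<'E'
from h import *
ctrl.sleep(1)
for n,b,m in(("top",BT,(461.7,-202.2)),("scene",BS,(464.6,-201.1))):
    v=beam(n,ctrl.capture(n),b,m);print(n,v[1],v[-1])
s=ctrl.get_state();print(s["time_s"],s["width"],s["wrist_force"])
ctrl.hand_in()
E
```

```text
top -118.8668 -0.35671577932018295
scene -118.79622 -0.8907159062518772
19.0 12.645421228373367 [-0.83824386 -4.30903938  9.16976095]
the job is handed in; nothing more can be done
```

The clamp lever is shut over the steel sleeve, and the mirror is turned so its beam points at the middle of the ring-marked sleeve. I handed the job in at 19.0 s, with the gripper still holding the mirror pin.

- **Lever:** I pushed it down with shut fingers until the force stop tripped at 115.4 mm; the shut lever's top should be at 115 mm. The pictures show it lying level, with the sleeve still standing in its socket.
- **Mirror:** I gripped the pin and turned the mirror to about -0.93 rad. The first check put the beam about 5 mm to one side of the sleeve axis in both views, so I corrected it once.
- **Last check:** after holding for another second, the beam line passed 0.4 mm (top view) and 0.9 mm (scene view) from the sleeve axis, with no noticeable drift. The calibration is only good to about 2 mm. The two views put the sleeve about 3 mm apart, so I compared beam and sleeve within each view.
- **Forces and surroundings:** wrist force was about 10 N during the hold, mostly vertical. Nothing else on the bench appeared to have moved in the pictures I viewed, though I did not measure the other objects again.

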